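Lay the glass spice vial back in its tilted cradle

TASK

One glass spice vial has been left lying on the drawer's rubber mat: pick it up and lay it in the empty tilted cradle of the black insert, base down by the foot ledge and cap uphill, like its two neighbours. The glass is thin: squeeze it lightly (under 45 N at each finger) and set it down softly, never dropping or knocking it. Leave the other vials, the pepper grinder and the grater where they are.

Things in the scene. Friction and masses are not known exactly. Their poses are not given: they have to be found in the camera images.
- vial: The loose square glass vial, 116 long, 40 x 40 in section, 0.1-0.2 kg, brown filling, round dark cap, lying on a flat side on the mat. Origin: on its long axis at mid length, 20 above the mat. x axis runs from base (x=-58) to cap (x=+58); the square glass spans x=-58 to +30, the cap (34 diameter) +36 to +58. Grip across the square part near the origin, along its y or z axis, whichever is level.
- vial_cap (a point): Centre of the vial's cap end, 58 mm from the vial's origin along its x axis.
- cradle_seat (a point): Point in the one empty cradle where the vial's origin belongs. x runs up the slope (30 degrees above level, rising away from the robot), y across it, z square to it (30 degrees from vertical, leaning to the robot). The floor lies 20 below along z. The vial's base has 7.5 to spare to the foot ledge when its origin is exactly here; it may touch the ledge or stop up to 20 above it.
- vial_a: A vial just like the loose one, lying in a tilted cradle: leave it alone. Origin at its mid length on its axis; the frame is level (vial's axis points 30 degrees up from the x axis of this frame).
- vial_b: The other vial lying in a tilted cradle: leave it alone. Frame as for vial_a.
- grinder: Standing chrome pepper grinder, 56 diameter, 146 high. Origin at the centre of its underside. Leave it alone.
- grater: Flat steel nutmeg grater with a round black handle, 183 long, 34 wide, 16 high, lying on the mat. Origin on the mat under its middle, x towards the grating end. Leave it alone.
- cradle: The empty one of three black plastic cradles, side by side 88 apart. Fixed; level frame, x the way the slope rises, origin under its centre on the insert's base plate, 8 above the work surface. Sloped floor 140 long (seat x -70 to +70), two side lips 6 high with 64 clear between them (seat y -32, +32), a foot ledge 20 high at the low end (inner face at seat x = -65.5).
- mat: Grey rubber mat lining the drawer, 560 x 940, 4 thick: its top is 4 above the work surface. Fixed; origin at the centre of its underside. Wooden drawer walls 50 high stand round it.

How it is judged:
By the outcome, as a careful person would: the job done as asked, in the order asked, and still so for the second after the job is handed in, with the robot touching nothing.
It also fails if it takes over 38 s, if anything falls off the work surface, if the arm or the gripper's body presses on something with over 40 N, if the wrist force passes 120 N, or if a joint passes its speed limit or range.

ROBOT

A 6-joint arm with a two-finger parallel gripper is mounted at the origin on the work surface. World frame = base frame: x ahead of the robot, y to its left, z up, the work surface at z = 0. Lengths are in m, angles in rad, forces in N, time in s.
With the tool pointing down it reaches from about 0.35 to 0.975 m from the base axis. Payload 7.1 kg.
Tool frame: the origin (TCP) lies between the finger pads; the fingertips stand 17 mm ahead of it and the grasp point (between the pads) lies 2 mm behind it; z points along the fingers, y is the line along which they close (so a half turn about z gives the same grasp; the last joint's range is limited). The gripper opens to 88 mm and grips with 3 to 60 N. Pads are 20 mm wide; open, the fingers measure 115 mm over their backs; the gripper's body (75 mm by 178 mm) begins 61 mm behind the grasp point.
Start: joints at [1.16, 0.423, 1.63, -0, 1.089, -0.019], TCP at [0.239, 0.578, 0.24] pointing down, gripper open.
Joint ranges: [-3, 3], [-0.9, 2.11], [0.09, 2.58], [-1.31, 4.45], [0.11, 2.69], [-2.54, 2.54]. Speed limits (rad/s): [2.39, 2.39, 3.01, 3.14, 3.14, 3.14].

INTERFACE

Orientations are given as a rotation vector (axis times angle).
In Python, from plant import robot gives the robot as it stands.
- The arm moves only by the tool carry_out, never from a script. Its argument "commands" is one flat list of numbers, 7 for each row, row after row: the shift along the tool's x, y, z in mm, then the turn, a rotation vector about the tool's x, y, z in rad, then the opening, from 0 (shut) to 1 (fully open). In form: [tx, ty, tz, ax, ay, az, jaw, tx, ty, tz, ax, ay, az, jaw, ...]. A call has 1 to 10 rows; each row shifts and turns the commanded pose from where the row before left it, along the tool's axes as they then stand; what a row does not reach is not made up. A row lasts 1/8 s, in which the tool goes at most 62.5 mm and 10.7 degrees, less where a joint would pass 70% of its speed; a pose out of reach is approached as far as the arm can. A call is refused whole if a number of a shift passes 62.5 or a number of a turn 0.188, either way. A call with a gripper value outside its range is refused whole. The fingers move at their own pace and stop on an object; "squeeze" is the grip in N (left out, the last holds). Time passes only in rows, so rows that do not move let the fingers close. It gives the time, the measured TCP pose, the force, the opening and the grip force at its end, in the units of the state.
- robot.get_state(): the state, without advancing time (a new reading comes with each control period).
- robot.read_camera(name): name is "side" or "top"; returns the picture (420x560x3 uint8, red, green, blue); there is no depth.
- robot.camera_model(name): a dict with "intrinsics" (3x3 intrinsics, pixels), "k1" (the pictures are not rectified: a ray, as slopes to the right and down, at radius r is drawn at 1 + k1 r^2 times it, then the intrinsics apply), "eye" and "rotation" of the camera in the world. Camera axes: x right, y down, z forward; pixel columns grow to the right and rows downward; lengths in m; the calibration is good to about 2 mm. A picture is of the moment at which its call begins. camera_model takes no time and is no camera call.
- robot.sign_off(): hands the job in; it is judged then, once.
Trained networks look in the newest picture that a camera, given by its name, has taken for a name from the list of things; names that differ only in an ending like _2 or _b are one class to them, and where a whole thing is asked for, a point or a joint stands for the part that bears it (a point fixed in the world has none). Each returns a list of dicts, best first, with "p" (0 to 1); they miss things now and then, are a little off and sometimes report something else, mostly with a low value. They report only what shows in the picture. A call takes as long as a camera call.
- robot.trace(query, camera): "pixels" (420x560 bool, what is visible of it) and "extent" ([left, top, right, bottom] as shares, 0 to 1, of the picture: columns of its width, rows of its height, round what is visible of it).
- robot.tip_of(query, camera): "at" ([column, row] as shares, 0 to 1, of the picture: columns of its width, rows of its height: a listed point, or the origin of a listed thing).
The state is a dict: "time_s": time; "joint_pos": joint angles; "qvel": joint speeds; "joint_torque": joint torques, N m; "eef_pos": TCP position; "orientation": TCP orientation; "contact_force": force on the tool from outside, world axes, zero at the start; "moment": the same for the moment, N m; "width": finger opening in m; "gripper_force": force on a finger pad.
Only numpy, scipy, OpenCV 4.12 (cv2) and the standard library are available. Lean on these libraries where they do the work, as an engineer would, in place of code of your own. Each camera call takes 0.05 s, during which the arm holds its last target. There are 200 camera calls.

## Working session

There is one attempt and no reset: what is moved stays moved. The work goes in short steps, Python scripts to look and compute and a tool call to move; the robot and the scene stay as the last step left them, time stands still between calls to the robot, and variables do not carry over. Pictures are saved under pics/ and viewed, at most 10 in all, crops included, and the job is handed in when it is done.

Besides the shell and the picture viewer there is one more tool, called after "Emit:" as name(argument=value, ...), one argument or row to a line, values as JSON. carry_out: Moves the arm, as the interface text tells. Its arguments: {"type":"object","properties":{"commands":{"type":"array","items":{"type":"number"}},"squeeze":{"type":"number"}},"required":["commands"]}

```bash
mkdir -p pics
cat > h.py <<'E'
import numpy as np, cv2
from plant import robot
def ray(cam,px):
    m=robot.camera_model(cam);K=np.array(m["intrinsics"]);k1=m["k1"]
    d=cv2.undistortPoints(np.array([[px]],float),K,np.array([k1,0,0,0,0.]))[0,0]
    return np.array(m["eye"]),np.array(m["rotation"])@np.array([d[0],d[1],1])
def onz(cam,px,z):
    e,d=ray(cam,px);return e+d*(z-e[2])/d[2]
def tri(p):
    A=np.zeros((3,3));b=np.zeros(3)
    for c,px in p:
        e,d=ray(c,px);d=d/np.linalg.norm(d);P=np.eye(3)-np.outer(d,d);A+=P;b+=P@e
    return np.linalg.solve(A,b)
def proj(cam,X):
    m=robot.camera_model(cam);K=np.array(m["intrinsics"]);R=np.array(m["rotation"]);c=R.T@(np.array(X)-m["eye"])
    return cv2.projectPoints(c.reshape(1,1,3),np.zeros(3),np.zeros(3),K,np.array([m["k1"],0,0,0,0.]))[0].ravel()
def snap(cam,name):
    cv2.imwrite(f"pics/{name}.png",robot.read_camera(cam)[:,:,::-1])
E
python3 - <<'E'
from h import *
np.set_printoptions(precision=4,suppress=True)
for c in("top","side"):
    snap(c,c+"0");m=robot.camera_model(c);print(c,m["eye"],np.array(m["rotation"]).tolist(),m["intrinsics"],m["k1"])
    for q in("vial","vial_cap","cradle_seat","grinder","grater"):
        for r in robot.tip_of(q,c)[:4]:
            px=np.array(r["at"])*[560,420];print(q,round(r["p"],2),px,onz(c,px,0.024))
s=robot.get_state();print(s["time_s"],s["orientation"],s["contact_force"])
E
```

```text
top [0.4621 0.0413 0.888 ] [-2.182428285499844, 2.1877825255082333, -0.10819820667166408] [[394.4116   0.     280.0545]
 [  0.     394.4116 209.4094]
 [  0.       0.       1.    ]] -0.0939471170495085Traceback (most recent call last):
  File "<stdin>", line 7, in <module>
  File "h.py", line 8, in onz
    e,d=ray(cam,px);return e+d*(z-e[2])/d[2]
                                        ~^^^
IndexError: invalid index to scalar variable.
```

```bash
python3 -c "
import cv2,numpy as np
print(cv2.imread('pics/top0.png').shape)"
```

```text
(420, 560, 3)
```

View pics/top0.png

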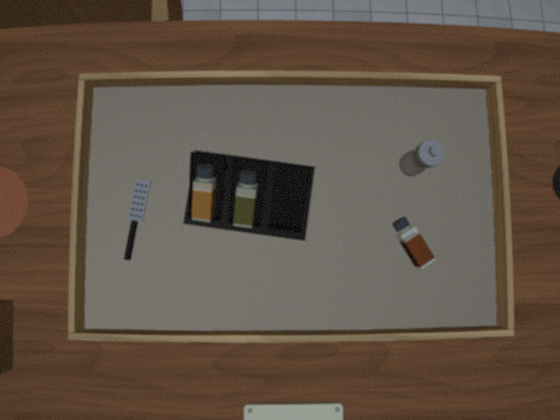

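The top view shows the loose red vial at about (414,243) with its cap at (401,224). The empty cradle is at about (290,197), the grinder at (430,153) and the grater on the left. The camera rotation is a rotation vector, so I'll fix the helper for that.

```bash
sed -i 's/np.array(m\["rotation"\])/cv2.Rodrigues(np.array(m["rotation"],float))[0]/' h.py
python3 - <<'E'
from h import *
np.set_printoptions(precision=4,suppress=True)
D={}
for c in("top","side"):
    snap(c,c+"1")
    for q in("vial","vial_cap","cradle_seat","cradle","grinder"):
        for r in robot.tip_of(q,c)[:4]:
            px=np.array(r["at"])*[560,420];print(c,q,round(r["p"],2),px,onz(c,px,0.024))
            D.setdefault((c,q),px)
for q in("vial","vial_cap","cradle_seat","cradle","grinder"):
    if ("top",q) in D and ("side",q) in D: print(q,tri([(c,D[c,q]) for c in("top","side")]))
s=robot.get_state();print(s["time_s"],s["orientation"],s["contact_force"])
E
```

```text
top vial 0.86 [202.72  191.688] [0.5748 0.1995 0.024 ]
top vial 0.83 [414.4   242.214] [ 0.4616 -0.2694  0.024 ]
top vial 0.56 [245.392 201.18 ] [0.5535 0.105  0.024 ]
top vial_cap 0.88 [398.496 221.508] [ 0.5078 -0.2344  0.024 ]
top cradle_seat 0.85 [290.528 200.214] [0.5555 0.0056 0.024 ]
top cradle 0.65 [284.816 199.08 ] [0.558  0.0181 0.024 ]
side vial 0.67 [302.68  325.584] [ 0.4651 -0.2601  0.024 ]
side vial 0.63 [264.32  201.894] [0.5871 0.1556 0.024 ]
side vial_cap 0.88 [313.208 305.592] [ 0.5129 -0.2241  0.024 ]
side cradle_seat 0.7 [278.712 219.408] [0.5863 0.07   0.024 ]
side cradle 0.74 [278.712 237.51 ] [0.552  0.0065 0.024 ]
side grinder 0.7 [376.712 306.516] [ 0.6345 -0.2913  0.024 ]
vial [ 0.7468  0.3006 -0.774 ]
vial_cap [ 0.5075 -0.2312  0.0344]
cradle_seat [0.5502 0.0075 0.0832]
cradle [0.559  0.018  0.0121]
0.7 [-0.6115 -3.0815 -0.0001] [ 0.0789  0.4246 -1.1028]
```

View pics/side1.png

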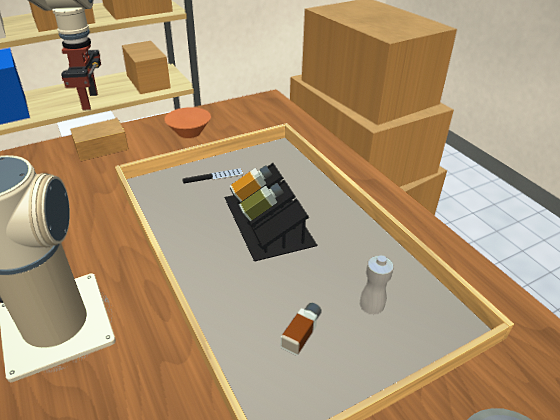

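The side view shows the loose vial at about (302,327) with its cap at (313,308), the empty cradle at about (283,225) and the grinder at (376,290). Next I'll refine the vial pose with a silhouette fit, and get the insert's yaw and seat from close crops.

```bash
cat > fit.py <<'E'
from h import *
from scipy.optimize import minimize
import sys
def model(c,T):  # T: 4x4 pose of vial -> silhouette
    im=np.zeros((420*4,560*4),np.uint8)
    box=[[x,y,z] for x in(-58,30) for y in(-20,20) for z in(-20,20)]
    cap=[[x,17*np.cos(a),17*np.sin(a)] for x in(36,58) for a in np.linspace(0,6.28,24)]
    neck=[[x,13*np.cos(a),13*np.sin(a)] for x in(30,36) for a in np.linspace(0,6.28,24)]
    for P in(box,neck,cap):
        px=np.array([proj(c,T[:3,:3]@(np.array(p)/1000)+T[:3,3]) for p in P],np.float32)
        h=cv2.convexHull(px);cv2.fillConvexPoly(im,np.round(h*4+1.5).astype(np.int32),255)
    return cv2.resize(im,(560,420),interpolation=cv2.INTER_AREA)/255.
def pose(x,y,z,yaw,pitch=0):
    T=np.eye(4);T[:3,:3]=cv2.Rodrigues(np.array([0,0,yaw]))[0]@cv2.Rodrigues(np.array([0,-pitch,0]))[0];T[:3,3]=x,y,z;return T
def fit(masks,f,p0,sc):
    p0=np.array(p0);sc=np.array(sc)
    def cost(u):
        T=f(p0+u*sc);return sum(np.abs(model(c,T)-m).sum()/m.sum() for c,m in masks.items())
    n=len(p0);r=minimize(cost,np.zeros(n),method="Nelder-Mead",options=dict(initial_simplex=np.vstack([np.zeros(n),np.eye(n)]),xatol=.02,fatol=1e-3))
    return p0+r.x*sc,r.fun
E
python3 - <<'E'
from fit import *
np.set_printoptions(precision=4,suppress=True)
M={}
for c in("top","side"):
    robot.read_camera(c);
    for r in robot.trace("vial",c):
        e=(np.array(r["extent"])*[560,420,560,420]).round(0);m=np.array(r["pixels"],float)
        print(c,round(r["p"],2),e,m.sum()); M.setdefault(c,[]).append((e,m))
def pick(c,px):
    L=[m for e,m in M[c] if e[0]<px[0]<e[2] and e[1]<px[1]<e[3]];return L[0] if L else None
ms={c:m for c,m in(("top",pick("top",(413,242))),("side",pick("side",(303,326)))) if m is not None}
for k in [ms]+[{c:ms[c]} for c in ms]:
    print("loose",list(k),fit(k,lambda p:pose(p[0],p[1],.024,p[2]),[.463,-.266,.65],[.008,.008,.08]))
for n,pt,ps in(("a",(203,193),(250,180)),("b",(246,203),(264,203))):
    k={c:m for c,m in(("top",pick("top",pt)),("side",pick("side",ps))) if m is not None}
    x,y=onz("top",pt,.085)[:2]
    print(n,list(k),fit(k,lambda p:pose(p[0],p[1],p[3],p[2],np.pi/6),[x,y,-.1,.085],[.008,.008,.08,.008]))
for px in((185,223),(305,240),(314,166),(195,152)): print(px,onz("top",px,.008),onz("top",px,.1))
t=cv2.imread("pics/top1.png");s=cv2.imread("pics/side1.png")
a=cv2.resize(t[140:250,175:325],None,fx=4,fy=4,interpolation=3);a=np.clip(a.astype(float)*2.5,0,255).astype(np.uint8)
cv2.imwrite("pics/cr_t.png",a)
b=np.clip(cv2.resize(s[155:270,215:325],None,fx=5,fy=5,interpolation=3)*2.,0,255).astype(np.uint8);cv2.imwrite("pics/cr_s.png",b)
E
```

```text
top 0.74 [190. 165. 216. 224.] 1205.0
top 0.67 [231. 172. 258. 229.] 1198.0
top 0.55 [394. 216. 434. 268.] 1091.0
top 0.35 [397. 138. 446. 175.] 1119.0
side 0.87 [280. 302. 320. 355.] 1199.0
side 0.85 [242. 185. 283. 222.] 885.0
side 0.78 [228. 165. 272. 203.] 742.0Traceback (most recent call last):
  File "<stdin>", line 13, in <module>
  File "fit.py", line 19, in fit
    n=len(p0);r=minimize(cost,np.zeros(n),method="Nelder-Mead",options=dict(initial_simplex=np.vstack([np.zeros(n),np.eye(n)]),xatol=.02,fatol=1e-3))
                ~~~~~~~~^^^^^^^^^^^^^^^^^^^^^^^^^^^^^^^^^^^^^^^^^^^^^^^^^^^^^^^^^^^^^^^^^^^^^^^^^^^^^^^^^^^^^^^^^^^^^^^^^^^^^^^^^^^^^^^^^^^^^^^^^^^^^
    res = _minimize_neldermead(fun, x0, args, callback, bounds=bounds,
                               **options)
    fsim[k] = func(sim[k])
              ~~~~^^^^^^^^
    fx = function(np.copy(x), *(wrapper_args + args))
  File "fit.py", line 18, in cost
    T=f(p0+u*sc);return sum(np.abs(model(c,T)-m).sum()/m.sum() for c,m in masks.items())
  File "<stdin>", line 13, in <lambda>
  File "fit.py", line 14, in pose
    T=np.eye(4);T[:3,:3]=cv2.Rodrigues(np.array([0,0,yaw]))[0]@cv2.Rodrigues(np.array([0,-pitch,0]))[0];T[:3,3]=x,y,z;return T
                                                               ~~~~~~~~~~~~~^^^^^^^^^^^^^^^^^^^^^^^^
cv2.error: OpenCV(4.12.0) /io/opencv/modules/calib3d/src/calibration_base.cpp:151: error: (-210:Unsupported format or combination of formats) The matrices must have 32f or 64f data type in function 'Rodrigues'
```

```bash
sed -i 's/np.array(\[0,-pitch,0\])/np.array([0,-pitch,0.])/; s/np.array(\[0,0,yaw\])/np.array([0,0,yaw],float)/' fit.py
python3 - <<'E'
from fit import *
np.set_printoptions(precision=4,suppress=True)
M={}
for c in("top","side"):
    robot.read_camera(c);
    for r in robot.trace("vial",c):
        e=(np.array(r["extent"])*[560,420,560,420]).round(0);m=np.array(r["pixels"],float);M.setdefault(c,[]).append((e,m))
def pick(c,px):
    L=[m for e,m in M[c] if e[0]<px[0]<e[2] and e[1]<px[1]<e[3]];return L[0] if L else None
ms={c:m for c,m in(("top",pick("top",(413,242))),("side",pick("side",(303,326)))) if m is not None}
for k in [ms]+[{c:ms[c]} for c in ms]:
    print("loose",list(k),fit(k,lambda p:pose(p[0],p[1],.024,p[2]),[.463,-.266,.65],[.008,.008,.08]))
for n,pt,ps in(("a",(203,193),(250,180)),("b",(246,203),(264,203))):
    k={c:m for c,m in(("top",pick("top",pt)),("side",pick("side",ps))) if m is not None}
    x,y=onz("top",pt,.085)[:2]
    print(n,list(k),fit(k,lambda p:pose(p[0],p[1],p[3],p[2],np.pi/6),[x,y,-.1,.085],[.008,.008,.08,.008]))
for px in((185,223),(305,240),(314,166),(195,152)): print(px,onz("top",px,.008),onz("top",px,.1))
t=cv2.imread("pics/top1.png");s=cv2.imread("pics/side1.png")
cv2.imwrite("pics/cr_t.png",np.clip(cv2.resize(t[140:250,175:325],None,fx=4,fy=4,interpolation=3)*2.5,0,255).astype(np.uint8))
cv2.imwrite("pics/cr_s.png",np.clip(cv2.resize(s[155:270,215:325],None,fx=5,fy=5,interpolation=3)*2.,0,255).astype(np.uint8))
E
```

```text
Traceback (most recent call last):
  File "fit.py", line 19, in fit
    n=len(p0);r=minimize(cost,np.zeros(n),method="Nelder-Mead",options=dict(initial_simplex=np.vstack([np.zeros(n),np.eye(n)]),xatol=.02,fatol=1e-3))
                ~~~~~~~~^^^^^^^^^^^^^^^^^^^^^^^^^^^^^^^^^^^^^^^^^^^^^^^^^^^^^^^^^^^^^^^^^^^^^^^^^^^^^^^^^^^^^^^^^^^^^^^^^^^^^^^^^^^^^^^^^^^^^^^^^^^^^
  File "fit.py", line 18, in cost
    T=f(p0+u*sc);return sum(np.abs(model(c,T)-m).sum()/m.sum() for c,m in masks.items())
                        ~~~^^^^^^^^^^^^^^^^^^^^^^^^^^^^^^^^^^^^^^^^^^^^^^^^^^^^^^^^^^^^^
  File "fit.py", line 18, in <genexpr>
    T=f(p0+u*sc);return sum(np.abs(model(c,T)-m).sum()/m.sum() for c,m in masks.items())
                                   ~~~~~^^^^^
  File "fit.py", line 10, in model
    px=np.array([proj(c,T[:3,:3]@(np.array(p)/1000)+T[:3,3]) for p in P],np.float32)
                 ~~~~^^^^^^^^^^^^^^^^^^^^^^^^^^^^^^^^^^^^^^^
  File "h.py", line 15, in proj
    m=robot.camera_model(cam);K=np.array(m["intrinsics"]);R=cv2.Rodrigues(np.array(m["rotation"],float))[0];c=R.T@(np.array(X)-m["eye"])
ValueError: time passes only in moves, steps and waits
```

The camera model is being queried too often, so I'll cache it, vectorise the projection and save the masks.

```bash
python3 - <<'E'
s=open("h.py").read()
s=s.replace("from plant import robot\n","from plant import robot\nimport functools\ncm=functools.lru_cache(None)(robot.camera_model)\n").replace("m=robot.camera_model(cam)","m=cm(cam)")
s=s.replace('c=R.T@(np.array(X)-m["eye"])','c=(np.atleast_2d(X)-m["eye"])@R').replace("c.reshape(1,1,3)","c.reshape(-1,1,3)").replace("[0].ravel()","[0].reshape(-1,2)")
open("h.py","w").write(s)
f=open("fit.py").read()
f=f.replace("np.array([proj(c,T[:3,:3]@(np.array(p)/1000)+T[:3,3]) for p in P],np.float32)","proj(c,np.array(P)/1000@T[:3,:3].T+T[:3,3]).astype(np.float32)")
open("fit.py","w").write(f)
E
cat > run1.py <<'E'
from fit import *
np.set_printoptions(precision=4,suppress=True)
M={}
for c in("top","side"):
    robot.read_camera(c);
    for r in robot.trace("vial",c):
        e=(np.array(r["extent"])*[560,420,560,420]).round(0);m=np.array(r["pixels"],float);M.setdefault(c,[]).append((e,m))
def pick(c,px):
    L=[m for e,m in M[c] if e[0]<px[0]<e[2] and e[1]<px[1]<e[3]];return L[0] if L else None
ms={c:m for c,m in(("top",pick("top",(413,242))),("side",pick("side",(303,326)))) if m is not None}
for k in [ms]+[{c:ms[c]} for c in ms]:
    print("loose",list(k),fit(k,lambda p:pose(p[0],p[1],.024,p[2]),[.463,-.266,.65],[.008,.008,.08]))
for n,pt,ps in(("a",(203,193),(250,180)),("b",(246,203),(264,203))):
    k={c:m for c,m in(("top",pick("top",pt)),("side",pick("side",ps))) if m is not None}
    x,y=onz("top",pt,.085)[:2]
    print(n,list(k),fit(k,lambda p:pose(p[0],p[1],p[3],p[2],np.pi/6),[x,y,-.1,.085],[.008,.008,.08,.008]))
for px in((185,223),(305,240),(314,166),(195,152)): print(px,onz("top",px,.008),onz("top",px,.1))
t=cv2.imread("pics/top1.png");s=cv2.imread("pics/side1.png")
cv2.imwrite("pics/cr_t.png",np.clip(cv2.resize(t[140:250,175:325],None,fx=4,fy=4,interpolation=3)*2.5,0,255).astype(np.uint8))
cv2.imwrite("pics/cr_s.png",np.clip(cv2.resize(s[155:270,215:325],None,fx=5,fy=5,interpolation=3)*2.,0,255).astype(np.uint8))
E
python3 run1.py
```

```text
loose ['top', 'side'] (array([ 0.4624, -0.2622,  0.537 ]), np.float64(0.14913850769335013))
loose ['top'] (array([ 0.4635, -0.2627,  0.5677]), np.float64(0.09675885279484929))
loose ['side'] (array([ 0.4626, -0.2614,  0.5456]), np.float64(0.039666441289159346))
a ['top', 'side'] (array([ 0.5649,  0.1865, -0.1422,  0.0808]), np.float64(0.16951904703978177))
b ['top', 'side'] (array([ 0.5528,  0.0995, -0.1513,  0.0806]), np.float64(0.15857152541101532))
(185, 223) [0.5064 0.2413 0.008 ] [0.5018 0.2204 0.1   ]
(305, 240) [ 0.468  -0.0269  0.008 ] [ 0.4674 -0.0198  0.1   ]
(314, 166) [ 0.6352 -0.0488  0.008 ] [ 0.6171 -0.0394  0.1   ]
(195, 152) [0.668  0.2216 0.008 ] [0.6465 0.2028 0.1   ]
```

View pics/cr_t.png

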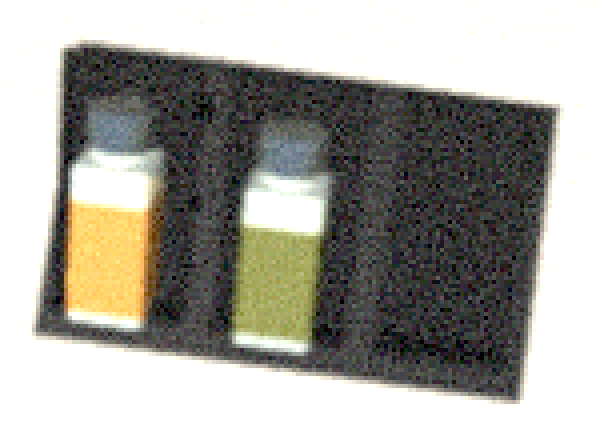

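View pics/cr_s.png

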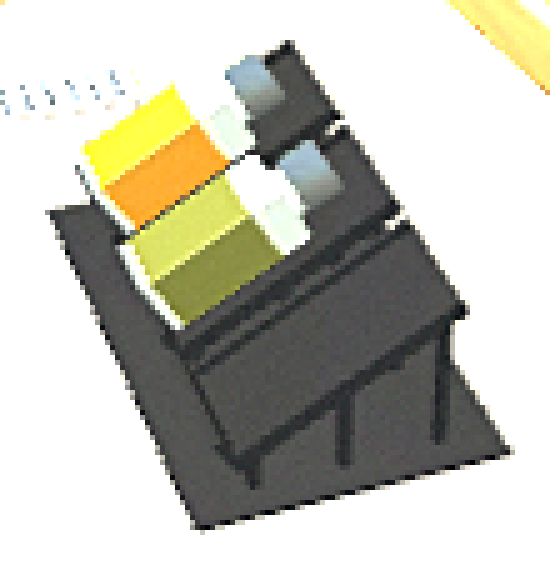

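The crops show two filled cradles (orange and green) and the empty one on the right, rows tilted about 8°. The high right corner of the empty cradle is at about (314,167) in the top view and (308,217) in the side view. The fits give the loose vial at (0.4625, -0.262) with yaw about 0.55. I'll check the seat by triangulation and plan the approach.

```bash
cat > plan.py <<'E'
from h import *
from scipy.spatial.transform import Rotation as Ro
np.set_printoptions(precision=4,suppress=True)
def tool(yaw,tilt=0): # tool y at yaw-90deg of vial x; tool z down, tilted forward (along vial x) by tilt
    cx=np.array([np.cos(yaw),np.sin(yaw),0]);up=np.array([0,0,1.])
    z=np.sin(tilt)*cx-np.cos(tilt)*up; y=np.array([np.sin(yaw),-np.cos(yaw),0]);return Ro.from_matrix(np.c_[np.cross(y,z),y,z])
def rows(p,R,p1,R1,n,jaw):
    out=[]
    for i in range(n,0,-1):
        d=R.inv().apply((p1-p)/i)*1000; w=(R.inv()*R1).as_rotvec()/i
        d=np.round(d,0 if np.abs(d).max()>3 else 1);w=np.round(w,3);out+=[*d,*w,jaw];p=p+R.apply(d/1000);R=R*Ro.from_rotvec(w)
        if np.linalg.norm(d)>62.5 or np.linalg.norm(w)>.1867: print("TOO FAST",np.linalg.norm(d),np.linalg.norm(w))
    print(n,[float(v) for v in out]);return p,R
def now():
    s=robot.get_state();print(s["time_s"],s["eef_pos"],s["orientation"],s["width"],s["gripper_force"],s["contact_force"]);return np.array(s["eef_pos"]),Ro.from_rotvec(s["orientation"])
E
python3 - <<'E'
from plan import *
yaw=-.142;X=np.array([np.cos(yaw),np.sin(yaw),0]);Y=np.array([-np.sin(yaw),np.cos(yaw),0])
hr=tri([("top",(314.5,166.7)),("side",(308,217))]);print("high right",hr)
u=np.array([X[0]*.866,X[1]*.866,.5]);n=np.array([-X[0]*.5,-X[1]*.5,.866])
for w in(.034,.038):
  for z in(.014,.018): print(w,z,hr-.07*u+w*Y+z*n)
for p in((255,260.4),(317,245.4),(225,197.4)): print("plate",onz("side",p,.008))
p,R=now()
R1=tool(.56)
p,R=rows(p,R,np.array([.385,.05,.24]),Ro.from_rotvec(.5*np.array((R1*R.inv()).as_rotvec()))*R,9,1)
p,R=rows(p,R,np.array([.4625,-.262,.12]),R1,8,1)
E
```

```text
high right [ 0.6113 -0.0384  0.1027]
0.034 0.014 [0.5492 0.0048 0.0798]
0.034 0.018 [0.5472 0.0051 0.0833]
0.038 0.014 [0.5497 0.0088 0.0798]
0.038 0.018 [0.5478 0.009  0.0833]
plate [ 0.4692 -0.0252  0.008 ]
plate [ 0.6329 -0.0491  0.008 ]
plate [0.5059 0.2447 0.008 ]
1.3 [0.2386 0.5776 0.2397] [-0.6115 -3.0815  0.    ] 0.08756184000965773 0.0 [ 0.2317  0.1151 -1.1848]
9 [-37.0, -48.0, -0.0, -0.0, 0.0, 0.122, 1.0, -43.0, -43.0, -0.0, -0.0, 0.0, 0.122, 1.0, -48.0, -38.0, -0.0, -0.0, 0.0, 0.122, 1.0, -52.0, -31.0, -0.0, -0.0, 0.0, 0.121, 1.0, -56.0, -25.0, -0.0, -0.0, 0.0, 0.122, 1.0, -58.0, -18.0, -0.0, -0.0, 0.0, 0.121, 1.0, -60.0, -11.0, -0.0, -0.0, 0.0, 0.122, 1.0, -61.0, -3.0, -0.0, -0.0, 0.0, 0.121, 1.0, -60.0, 4.0, -0.0, 0.0, 0.0, 0.122, 1.0]
8 [-40.0, 6.0, 15.0, 0.0, 0.0, 0.137, 1.0, -38.0, 12.0, 15.0, 0.0, 0.0, 0.137, 1.0, -36.0, 17.0, 15.0, 0.0, 0.0, 0.137, 1.0, -34.0, 22.0, 15.0, 0.0, 0.0, 0.137, 1.0, -31.0, 26.0, 15.0, 0.0, 0.0, 0.137, 1.0, -27.0, 30.0, 15.0, 0.0, 0.0, 0.137, 1.0, -22.0, 33.0, 15.0, 0.0, 0.0, 0.136, 1.0, -18.0, 36.0, 15.0, 0.0, 0.0, 0.137, 1.0]
```

Emit:
carry_out(
  commands=[-37,-48,0,0,0,0.122,1,-43,-43,0,0,0,0.122,1,-48,-38,0,0,0,0.122,1,-52,-31,0,0,0,0.121,1,-56,-25,0,0,0,0.122,1,-58,-18,0,0,0,0.121,1,-60,-11,0,0,0,0.122,1,-61,-3,0,0,0,0.121,1,-60,4,0,0,0,0.122,1],
  squeeze=20,
)

```text
time_s: 2.42
eef_pos: [0.3855, 0.0483, 0.2402]
orientation: [2.13, 2.308, 0.002]
contact_force: [0.7, -0.4, 0.7]
width: 0.0881
gripper_force: 0.0
```

Emit:
carry_out(
  commands=[-40,6,15,0,0,0.137,1,-38,12,15,0,0,0.137,1,-36,17,15,0,0,0.137,1,-34,22,15,0,0,0.137,1,-31,26,15,0,0,0.137,1,-27,30,15,0,0,0.137,1,-22,33,15,0,0,0.136,1,-18,36,15,0,0,0.137,1,0,0,0,0,0,0,1],
)

```text
time_s: 3.55
eef_pos: [0.4621, -0.2639, 0.1188]
orientation: [-3.021, -0.863, 0.0]
contact_force: [-0.9, 0.5, 0.0]
width: 0.0879
gripper_force: 0.0
```

Run:
```python
from plan import *
p,R=now();print(R.as_matrix()[:,1])
p,R=rows(p,R,np.array([.4625,-.262,.031]),tool(.555),5,1)
snap("side","hover")
```

```text
3.55 [ 0.4621 -0.2639  0.1188] [-3.0206 -0.8631  0.0004] 0.08793610386528812 0.0 [-0.9397  0.452   0.0418]
[ 0.5283 -0.849  -0.0001]
5 [0.0, -0.0, 18.0, -0.0, 0.0, 0.0, 1.0, 0.0, -0.0, 17.0, -0.0, 0.0, 0.0, 1.0, 0.0, -0.0, 18.0, -0.0, 0.0, 0.001, 1.0, 1.0, -1.0, 17.0, -0.0, 0.0, 0.0, 1.0, 0.0, -0.0, 18.0, -0.0, 0.0, 0.001, 1.0]
```

View pics/hover.png

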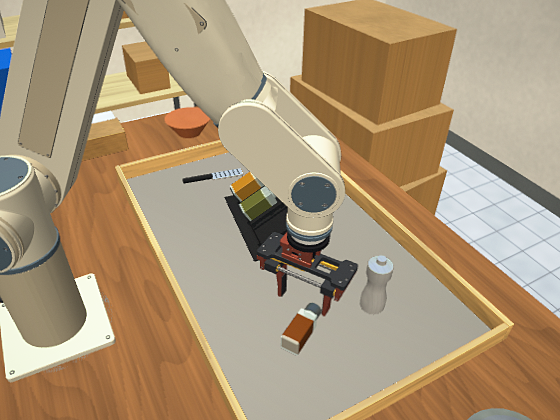

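The hover view shows the gripper above the vial at (300,327), with the fingers straddling its axis and clear of the grinder at (376,290). I'll descend and close.

Emit:
carry_out(
  commands=[0,-1,18,0,0,0,1,0,-1,18,0,0,0,1,0,0,18,0,0,0,1,0,0,18,0,0,0,1,0,0,16,0,0,0,1,0,0,0,0,0,0,1],
)

```text
time_s: 4.35
eef_pos: [0.46, -0.2596, 0.0303]
orientation: [-3.017, -0.868, 0.003]
contact_force: [0.2, -0.6, 0.2]
width: 0.0876
gripper_force: 0.0
```

Emit:
carry_out(
  commands=[0,0,0,0,0,0,0.55,0,0,0,0,0,0,0.5,0,0,0,0,0,0,0.46,0,0,0,0,0,0,0.4,0,0,0,0,0,0,0.3,0,0,0,0,0,0,0.3],
  squeeze=20,
)

```text
time_s: 5.1
eef_pos: [0.4613, -0.2605, 0.032]
orientation: [3.019, 0.868, 0.001]
contact_force: [1.1, -0.8, 2.3]
width: 0.0395
gripper_force: 20.0
```

Emit:
carry_out(
  commands=[0,0,-8,0,0,0,0.3,0,0,-20,0,0,0,0.3,0,0,-30,0,0,0,0.3,0,0,-40,0,0,0,0.3,0,0,-40,0,0,0,0.3,0,0,-20,0,0,0,0.3,0,0,-10,0,0,0,0.3,0,0,0,0,0,0,0.3],
)

```text
time_s: 6.1
eef_pos: [0.4608, -0.2601, 0.1999]
orientation: [3.019, 0.868, 0.0]
contact_force: [0.7, -0.1, -1.0]
width: 0.0399
gripper_force: 20.0
```

```bash
cat > hold.py <<'E'
from plan import *
import fit as F
def hold():
    p,R=now();e=R.as_matrix();M={}
    ex=-e[:,0] if False else e[:,0]
    for c in("top","side"):
        robot.read_camera(c);px=proj(c,p)[0]
        for r in robot.trace("vial",c):
            m=np.array(r["pixels"],float);v,u=np.nonzero(m);d=np.hypot(u.mean()-px[0],v.mean()-px[1])
            print(c,round(r["p"],2),m.sum(),u.mean(),v.mean(),d)
        for q in("vial_cap","vial"):
            for r in robot.tip_of(q,c)[:3]:
                a=np.array(r["at"])*[560,420]
                o,d=ray(c,a);k=(o-p)-R.apply([0,0,.008]);# intersect ray with plane normal tool y through p
                n=e[:,1];t=-(k@n)/(d@n);X=o+t*d;print(c,q,round(r["p"],2),a,"in tool mm",R.inv().apply(X-p)*1000)
    return p,R
E
python3 - <<'E'
from hold import *
p,R=hold();snap("side","lift")
R1=tool(-.142,np.pi/6);n=np.array([-.5*np.cos(.142),.5*np.sin(.142),.866]);u=np.array([.866*np.cos(.142),-.866*np.sin(.142),.5])
seat=np.array([.548,.008,.082])
T=seat+.008*n+.003*u+.09*n;print(T)
p,R=rows(p,R,T,R1,8,.3)
E
```

```text
6.1 [ 0.4608 -0.2601  0.1999] [3.0191 0.8678 0.0005] 0.039851585099116085 19.98226761817932 [ 0.6906 -0.0545 -0.9889]
top 0.96 511.0 431.12915851272015 225.90019569471625 20.849566053095277
top 0.64 1090.0 246.0073394495413 198.9651376146789 202.5287644525892
top 0.63 1191.0 203.65743073047858 193.23425692695213 245.14642021279082
top vial_cap 0.81 [423.08  217.518] in tool mm [54.1869  0.     20.9298]
top vial_cap 0.31 [288.12 199.08] in tool mm [ 377.4217    0.     2186.6811]
top vial 0.81 [245.784 197.106] in tool mm [ -184648.0245       -0.     -1350142.0211]
top vial 0.78 [442.792 241.584] in tool mm [ 1.8321 -0.      2.0025]
top vial 0.77 [203.28  194.418] in tool mm [ -415.6402     0.     -3561.7446]
side 0.81 663.0 259.23981900452486 200.09351432880845 81.0807919558301
side 0.72 767.0 250.01564537157756 182.82920469361147 100.55331158439193
side 0.67 1103.0 297.1840435176791 276.0707162284678 12.307634197100272
side vial_cap 0.74 [315.224 253.302] in tool mm [41.5215  0.     -0.3097]
side vial 0.85 [305.48  267.582] in tool mm [1.0527 0.     2.9126]
side vial 0.84 [249.424 181.608] in tool mm [-179.6954    0.     -299.5965]
side vial 0.62 [262.808 202.902] in tool mm [-149.3386    0.     -247.5264]
[0.5021 0.0146 0.1684]
8 [23.0, -26.0, 4.0, -0.023, 0.063, 0.086, 0.3, 20.0, -28.0, 5.0, -0.023, 0.063, 0.086, 0.3, 17.0, -30.0, 5.0, -0.023, 0.063, 0.086, 0.3, 14.0, -32.0, 5.0, -0.023, 0.062, 0.085, 0.3, 11.0, -33.0, 6.0, -0.023, 0.063, 0.086, 0.3, 8.0, -33.0, 5.0, -0.023, 0.062, 0.085, 0.3, 5.0, -34.0, 5.0, -0.023, 0.063, 0.086, 0.3, 1.0, -35.0, 4.0, -0.022, 0.062, 0.086, 0.3]
```

View pics/lift.png

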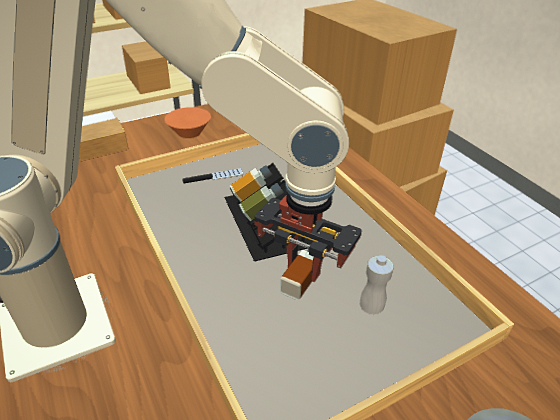

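The vial is held level, centred between the fingers at about (297,275) in the side view. It sits about 1 mm from the TCP along its axis. I'll move above the cradle.

Emit:
carry_out(
  commands=[23,-26,4,-0.023,0.063,0.086,0.3,20,-28,5,-0.023,0.063,0.086,0.3,17,-30,5,-0.023,0.063,0.086,0.3,14,-32,5,-0.023,0.062,0.085,0.3,11,-33,6,-0.023,0.063,0.086,0.3,8,-33,5,-0.023,0.062,0.085,0.3,5,-34,5,-0.023,0.063,0.086,0.3,1,-35,4,-0.022,0.062,0.086,0.3,0,0,0,0,0,0,0.3,0,0,0,0,0,0,0.3],
)

```text
time_s: 7.8
eef_pos: [0.4967, -0.0211, 0.1704]
orientation: [3.008, -0.099, 0.702]
contact_force: [-0.1, -0.3, -0.7]
width: 0.0398
gripper_force: 20.0
```

```bash
cat > tgt.py <<'E'
from hold import *
R1=tool(-.142,np.pi/6);n=np.array([-.5*np.cos(.142),.5*np.sin(.142),.866]);u=np.array([.866*np.cos(.142),-.866*np.sin(.142),.5])
seat=np.array([.548,.008,.082])
def T(h,f=.003): return seat+(.008+h)*n+f*u
E
python3 - <<'E'
from tgt import *
p,R=hold();print((R1*R.inv()).as_rotvec(),R1.inv().apply(p-T(0))*1000);snap("side","above")
for r in robot.tip_of("cradle_seat","side"): print("seat",r["p"],np.array(r["at"])*[560,420],proj("side",seat))
p,R=rows(p,R,T(.03),R1,4,.3)
E
```

```text
7.8 [ 0.4967 -0.0211  0.1704] [ 3.0081 -0.0987  0.7015] 0.03977291436416161 19.98219072818756 [-0.0742 -0.3282 -0.6934]
top 0.85 768.0 309.8294270833333 210.27604166666666 13.438358701832996
top 0.75 1174.0 203.7998296422487 193.4267461669506 109.04234735339917
top 0.72 1895.0 288.12823218997363 191.2844327176781 38.28402528023478
top 0.59 1095.0 245.72420091324202 199.2082191780822 67.43188868228711
top vial_cap 0.72 [311.304 194.586] in tool mm [58.3391 -0.     -6.1048]
top vial 0.9 [244.608 200.718] in tool mm [ 385.6691    0.     -933.5596]
top vial 0.67 [311.08  223.986] in tool mm [ 33.3674  -0.     -78.4253]
side 0.69 644.0 262.7577639751553 209.13664596273293 5.493651831301176
side 0.62 142.0 254.90845070422534 177.40845070422534 27.88025306222678
side 0.38 1426.0 280.5820476858345 224.445301542777 26.520421755487746
side 0.37 32.0 260.78125 193.8125 10.460548137844103
side vial_cap 0.68 [281.68 188.58] in tool mm [52.2459  0.     -6.8403]
side vial_cap 0.3 [280.784 238.602] in tool mm [-14.0498   0.     123.5324]
side vial 0.77 [264.488 204.708] in tool mm [-0.21   -0.      3.1969]
side vial 0.71 [250.32  181.818] in tool mm [  2.4249  -0.     -73.8805]
[ 0.0282 -0.0675 -0.067 ] [  0.7531  36.0534 -91.9319]
seat 0.72 [279.216 218.316] [[277.3537 220.0079]]
seat 0.25 [262.696 204.288] [[277.3537 220.0079]]
4 [1.0, -9.0, 15.0, -0.0, 0.016, 0.019, 0.3, 1.0, -9.0, 16.0, -0.0, 0.016, 0.019, 0.3, 1.0, -9.0, 15.0, -0.001, 0.015, 0.019, 0.3, 0.0, -9.0, 16.0, -0.0, 0.016, 0.02, 0.3]
```

View pics/above.png

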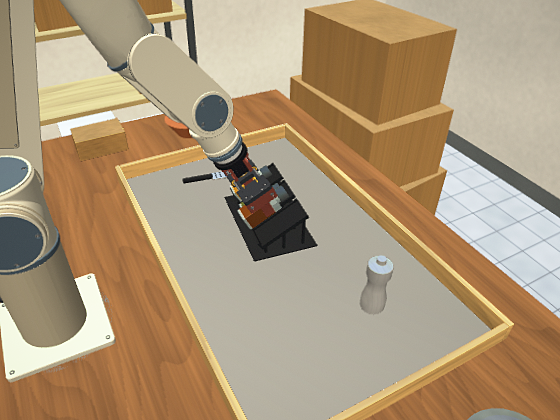

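The side view shows the tilted vial at about (262,209), just above and to the right of the empty cradle. A speed-clipped row left it 36 mm short sideways. I'll correct that up here, then lower.

Emit:
carry_out(
  commands=[0,-9,0,0,0.016,0.019,0.3,0,-9,0,0,0.016,0.019,0.3,0,-9,0,0,0.015,0.019,0.3,0,-9,0,0,0.016,0.02,0.3,0,0,20,0,0,0,0.3,0,0,20,0,0,0,0.3,0,0,14,0,0,0,0.3,0,0,0,0,0,0,0.3],
)

```text
time_s: 9.3
eef_pos: [0.5314, 0.0083, 0.1346]
orientation: [3.008, -0.212, 0.773]
contact_force: [0.6, -0.0, -1.3]
width: 0.0398
gripper_force: 20.0
```

Run:
```python
from tgt import *
p,R=hold();print((R1*R.inv()).as_rotvec(),R1.inv().apply(p-T(0))*1000);snap("top","low")
s=cv2.imread("pics/low.png")[130:260,170:340];robot.read_camera("side");s2=robot.read_camera("side")[130:260,200:370,::-1]
cv2.imwrite("pics/low2.png",np.clip(np.hstack([cv2.resize(s*1.,None,fx=2.3,fy=2.3,interpolation=3)*1.8,cv2.resize(s2*1.,None,fx=2.3,fy=2.3,interpolation=3)]),0,255).astype(np.uint8))
```

```text
9.3 [0.5314 0.0083 0.1346] [ 3.0081 -0.2122  0.7734] 0.03984017881212799 19.982328414916992 [ 0.576  -0.0199 -1.2512]
top 0.98 643.0 293.57853810264385 192.751166407465 13.938765298977126
top 0.96 1187.0 203.68070766638584 193.2822240943555 88.81543370114684
top 0.7 761.0 245.27463863337712 191.69382391590014 48.55102025174698
top vial_cap 0.79 [295.904 177.282] in tool mm [57.9351 -0.      5.6159]
top vial 0.98 [289.576 202.986] in tool mm [-52.1205   0.     140.151 ]
top vial 0.71 [246.4   200.718] in tool mm [  439.7554     0.     -1021.9652]
side 0.92 489.0 269.5276073619632 209.52351738241308 4.975963973251824
side 0.73 265.0 244.95094339622642 186.1735849056604 32.43959228176585
side 0.46 160.0 253.51875 202.7625 18.034532792292342
side vial_cap 0.92 [290.976 194.88 ] in tool mm [51.7467 -0.      8.2121]
side vial_cap 0.53 [377.328 303.786] in tool mm [ 82.694   -0.     627.1795]
side vial 0.86 [273.   205.38] in tool mm [ 2.3498 -0.      4.0462]
side vial 0.82 [253.176 181.398] in tool mm [ -0.9068  -0.     -90.1397]
[-0.0092 -0.0196 -0.0029] [  8.9766   2.0319 -45.7978]
```

View pics/low2.png

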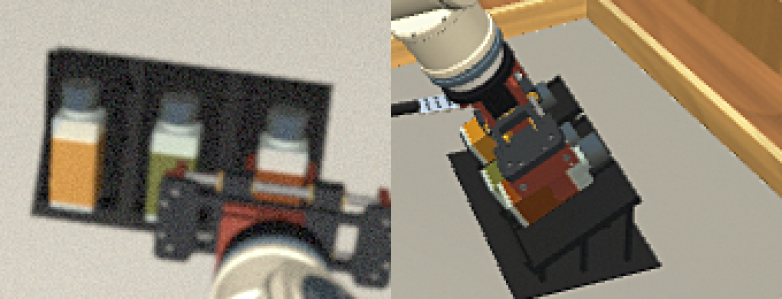

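The vial is in line with the empty cradle: in the top crop it's at (280,165), parallel with its neighbours. It's 9 mm high up the slope, 2 mm off sideways and 46 mm above the seat. I'll correct, then lower in stages while watching the force.

Emit:
carry_out(
  commands=[-5,-1,0,-0.003,0.01,0,0.3,-4,-1,8,-0.004,0.011,-0.001,0.3,0,0,10,0,0,0,0.3,0,0,10,0,0,0,0.3,0,0,5,0,0,0,0.3,0,0,0,0,0,0,0.3,0,0,0,0,0,0,0.3],
)

```text
time_s: 10.72
eef_pos: [0.5463, 0.0071, 0.1208]
orientation: [3.01, -0.209, 0.754]
contact_force: [-0.4, -0.3, -0.5]
width: 0.0398
gripper_force: 20.0
```

Run:
```python
from tgt import *
p,R=now();print((R.inv()*R1).as_rotvec(),R1.inv().apply(p-T(0))*1000)
```

```text
10.725 [0.5463 0.0071 0.1208] [ 3.0096 -0.2088  0.7535] 0.03975406512548451 19.982374906539917 [-0.404  -0.3298 -0.5123]
[-0.0032  0.033   0.0027] [ 15.078    1.1548 -26.41  ]
```

The motion didn't follow the tilt, so a joint limit is likely. I'll check the joints.

Run:
```python
from tgt import *
s=robot.get_state();q=np.array(s["joint_pos"]);print(q,s["qvel"],q[1]+q[2]+q[4])
```

```text
[ 0.0336  0.3993  2.1834 -0.8202  0.1086  2.5405] [-0.0014 -0.0072  0.0022  0.0015  0.0001  0.0003] 2.6913198250563894
```

q5 (0.11) and q6 (2.54) are both at their limits: a 30° tool tilt is nearly in line with the forearm here. The remedy is to set the vial gently back on the mat and regrasp it with the tool leaned about 16° toward the cap. Then the 30° slope only needs about 14° of tool tilt.

Run:
```python
from tgt import *
p,R=now()
p,R=rows(p,R,p+.07*n,R,3,.3)
p,R=rows(p,R,np.array([.44,-.17,.13]),tool(0),7,.3)
p,R=rows(p,R,np.array([.44,-.17,.05]),tool(0),4,.3)
```

```text
10.725 [0.5463 0.0071 0.1208] [ 3.0096 -0.2088  0.7535] 0.03975406512548451 19.982374906539917 [-0.404  -0.3298 -0.5123]
3 [-1.0, -0.0, -23.0, 0.0, 0.0, 0.0, 0.3, -1.0, -0.0, -23.0, 0.0, 0.0, 0.0, 0.3, -0.0, -0.0, -24.0, 0.0, 0.0, 0.0, 0.3]
7 [-9.0, 27.0, 3.0, 0.005, -0.07, -0.019, 0.3, -10.0, 27.0, 4.0, 0.005, -0.07, -0.019, 0.3, -10.0, 27.0, 4.0, 0.004, -0.07, -0.02, 0.3, -10.0, 27.0, 5.0, 0.005, -0.07, -0.019, 0.3, -10.0, 26.0, 6.0, 0.004, -0.07, -0.02, 0.3, -10.0, 26.0, 6.0, 0.005, -0.07, -0.019, 0.3, -10.0, 27.0, 7.0, 0.004, -0.07, -0.02, 0.3]
4 [0.0, -0.0, 20.0, 0.0, 0.0, 0.0, 0.3, 0.0, -0.0, 20.0, 0.0, 0.0, 0.0, 0.3, 0.0, -0.0, 20.0, 0.0, 0.0, 0.0, 0.3, 0.0, -0.0, 20.0, 0.0, 0.0, 0.0, 0.3]
```

Emit:
carry_out(
  commands=[-1,0,-23,0,0,0,0.3,-1,0,-23,0,0,0,0.3,0,0,-24,0,0,0,0.3,-9,27,3,0.005,-0.07,-0.019,0.3,-10,27,4,0.005,-0.07,-0.019,0.3,-10,27,4,0.004,-0.07,-0.02,0.3,-10,27,5,0.005,-0.07,-0.019,0.3,-10,26,6,0.004,-0.07,-0.02,0.3,-10,26,6,0.005,-0.07,-0.019,0.3,-10,27,7,0.004,-0.07,-0.02,0.3],
)

```text
time_s: 11.98
eef_pos: [0.4412, -0.1673, 0.1312]
orientation: [3.138, -0.006, 0.016]
contact_force: [0.2, 0.0, -0.5]
width: 0.0398
gripper_force: 20.0
```

Run:
```python
from tgt import *
p,R=now();print(robot.get_state()["joint_pos"])
p,R=rows(p,R,np.array([.44,-.17,.04]),tool(0),6,.3)
```

```text
11.975 [ 0.4412 -0.1673  0.1312] [ 3.1375 -0.0065  0.0162] 0.03984762614682384 19.98251438140869 [ 0.1975  0.0101 -0.4924]
[-0.3879  0.3701  2.0435  0.0003  0.7169  1.1869]
6 [-0.0, 0.0, 15.0, 0.001, -0.002, -0.001, 0.3, -0.0, 0.0, 15.0, 0.001, -0.002, -0.001, 0.3, -0.0, 1.0, 15.0, 0.001, -0.002, -0.001, 0.3, -1.0, 0.0, 15.0, 0.0, -0.001, -0.0, 0.3, -0.0, 1.0, 16.0, 0.001, -0.002, -0.001, 0.3, -1.0, 1.0, 15.0, 0.0, -0.001, -0.0, 0.3]
```

Emit:
carry_out(
  commands=[0,0,16,0.001,-0.002,0,0.3,0,0,16,0.001,-0.002,0,0.3,0,1,16,0.001,-0.002,0,0.3,0,1,16,0,-0.002,0,0.3,0,0,14,0,-0.002,0,0.3,0,0,12,0,0,0,0.3,0,0,4,0,0,0,0.3,0,0,2,0,0,0,0.3,0,0,0,0,0,0,0.3,0,0,0,0,0,0,0.3],
)

```text
time_s: 13.22
eef_pos: [0.4425, -0.1688, 0.0355]
orientation: [3.14, -0.007, 0.004]
contact_force: [0.0, -0.3, -0.4]
width: 0.0398
gripper_force: 20.0
```

Emit:
carry_out(
  commands=[0,0,1.5,0,0,0,0.3,0,0,1,0,0,0,0.3,0,0,1,0,0,0,0.3,0,0,0,0,0,0,0.3],
)

```text
time_s: 13.72
eef_pos: [0.4423, -0.1686, 0.0319]
orientation: [3.141, -0.007, 0.003]
contact_force: [-0.4, 0.4, 5.7]
width: 0.0399
gripper_force: 20.0
```

Contact at 5.7 N, so the vial rests on the mat. I'll open, lean the tool and regrip.

Emit:
carry_out(
  commands=[0,0,0,0,0,0,0.65,0,0,0,0,0,0,0.8,0,0,0,0,0,0,0.8,0,0,-2,0,-0.07,0,0.8,0,0,0,0,-0.07,0,0.8,0,0,0,0,-0.07,0,0.8,0,0,0,0,-0.07,0,0.8,0,0,0,0,0,0,0.8],
)

```text
time_s: 14.72
eef_pos: [0.4432, -0.1687, 0.0332]
orientation: [3.111, -0.006, -0.434]
contact_force: [-0.4, 0.8, -0.0]
width: 0.0701
gripper_force: 0.0
```

Run:
```python
from tgt import *
p,R=now();print(R.as_matrix());print(robot.get_state()["joint_pos"])
for c in("top","side"):
    robot.read_camera(c)
    for q in("vial","vial_cap"):
        for r in robot.tip_of(q,c)[:3]:
            a=np.array(r["at"])*[560,420];print(c,q,round(r["p"],2),a,onz(c,a,.024))
snap("side","lean")
```

```text
14.725 [ 0.4432 -0.1687  0.0332] [ 3.1109 -0.0064 -0.4339] 0.07005709178964654 0.0 [-0.4105  0.7737 -0.0081]
[[ 0.9618 -0.004  -0.2736]
 [-0.0041 -1.      0.    ]
 [-0.2736  0.0011 -0.9618]]
[-0.3335  0.6528  1.8939 -0.1183  0.861   1.3307]
top vial 0.84 [372.68  249.984] [ 0.4452 -0.1749  0.024 ]
top vial 0.83 [202.72  193.116] [0.5716 0.1994 0.024 ]
top vial 0.8 [246.008 202.986] [0.5495 0.1036 0.024 ]
side vial 0.82 [248.696 183.792] [0.586 0.254 0.024]
side vial 0.81 [264.376 201.894] [0.5872 0.1555 0.024 ]
side vial 0.75 [272.384 296.184] [ 0.4466 -0.1591  0.024 ]
```

View pics/lean.png

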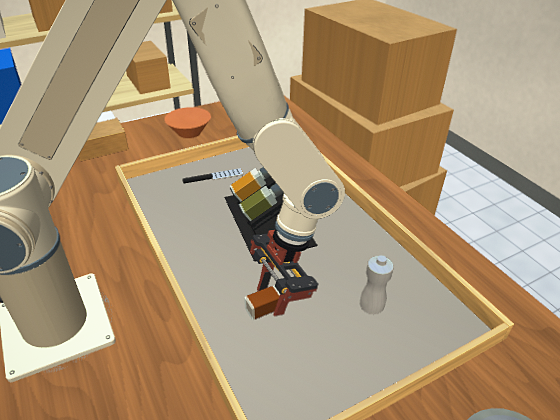

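The side view shows the vial flat at about (266,302), with the hand leaned over its cap side. I'll regrip and lift.

Emit:
carry_out(
  commands=[0,0,0,0,0,0,0.5,0,0,0,0,0,0,0.4,0,0,0,0,0,0,0.3,0,0,0,0,0,0,0.3,0,0,0,0,0,0,0.3],
  squeeze=20,
)

```text
time_s: 15.7
eef_pos: [0.4422, -0.1686, 0.0336]
orientation: [3.111, -0.007, -0.435]
contact_force: [-0.6, 0.7, 0.0]
width: 0.0399
gripper_force: 20.0
```

```bash
cat >> tgt.py <<'E'
lean=.277
R2=tool(-.142,np.pi/6-lean)
E
python3 - <<'E'
from tgt import *
p,R=now();print(R.as_matrix()[:,2])
p,R=rows(p,R,p+[0,0,.15],R,6,.3)
p,R=rows(p,R,T(.09,.001),R2,9,.3)
E
```

```text
15.7 [ 0.4422 -0.1686  0.0336] [ 3.1109 -0.0074 -0.4354] 0.03992601142258123 19.99147653579712 [-0.56   0.749  0.049]
[-0.2746  0.0003 -0.9616]
6 [-7.0, 0.0, -24.0, 0.0, 0.0, 0.0, 0.3, -7.0, 0.0, -24.0, 0.0, 0.0, 0.0, 0.3, -7.0, 0.0, -24.0, 0.0, 0.0, 0.0, 0.3, -7.0, 0.0, -24.0, 0.0, 0.0, 0.0, 0.3, -7.0, 0.0, -24.0, 0.0, 0.0, 0.0, 0.3, -6.0, 0.0, -24.0, 0.0, 0.0, 0.0, 0.3]
9 [7.0, -20.0, -0.0, 0.0, 0.058, 0.015, 0.3, 6.0, -21.0, 0.0, 0.0, 0.058, 0.016, 0.3, 6.0, -21.0, 1.0, 0.0, 0.058, 0.015, 0.3, 6.0, -21.0, 1.0, 0.001, 0.058, 0.016, 0.3, 5.0, -21.0, 1.0, 0.0, 0.058, 0.015, 0.3, 5.0, -21.0, 2.0, 0.001, 0.058, 0.016, 0.3, 4.0, -20.0, 2.0, 0.0, 0.059, 0.015, 0.3, 4.0, -21.0, 2.0, 0.001, 0.058, 0.016, 0.3, 3.0, -21.0, 2.0, 0.0, 0.059, 0.015, 0.3]
```

Emit:
carry_out(
  commands=[-3,0,-10,0,0,0,0.3,-7,0,-24,0,0,0,0.3,-7,0,-25,0,0,0,0.3,-8,0,-28,0,0,0,0.3,-8,0,-29,0,0,0,0.3,-8,0,-28,0,0,0,0.3],
)

```text
time_s: 16.45
eef_pos: [0.4422, -0.1684, 0.1849]
orientation: [3.111, -0.007, -0.435]
contact_force: [0.2, -0.4, -1.4]
width: 0.04
gripper_force: 20.0
```

Emit:
carry_out(
  commands=[7,-20,0,0,0.058,0.015,0.3,6,-21,0,0,0.058,0.016,0.3,6,-21,1,0,0.058,0.015,0.3,6,-21,1,0.001,0.058,0.016,0.3,5,-21,1,0,0.058,0.015,0.3,5,-21,2,0.001,0.058,0.016,0.3,4,-20,2,0,0.059,0.015,0.3,4,-21,2,0.001,0.058,0.016,0.3,3,-21,2,0,0.059,0.015,0.3,0,0,0,0,0,0,0.3],
)

```text
time_s: 17.7
eef_pos: [0.4994, 0.0161, 0.1676]
orientation: [3.093, -0.216, 0.382]
contact_force: [0.8, -0.5, -0.4]
width: 0.04
gripper_force: 20.0
```

Run:
```python
from tgt import *
p,R=now();print((R2*R.inv()).as_rotvec(),R1.inv().apply(p-T(0,0))*1000);print(robot.get_state()["joint_pos"])
for c in("top","side"):
    robot.read_camera(c)
    for q in("vial","vial_cap"):
        for r in robot.tip_of(q,c)[:3]:
            a=np.array(r["at"])*[560,420]
            o,d=ray(c,a);y=R1.as_matrix()[:,1];t=((p-o)@y)/(d@y);print(c,q,round(r["p"],2),a,R1.inv().apply(o+t*d-p)*1000)
rows(p,R,T(.015,.001),R2,6,.3)
```

```text
17.7 [0.4994 0.0161 0.1676] [ 3.093  -0.2159  0.3818] 0.04000268671658973 19.991582930088043 [ 0.7671 -0.5011 -0.4128]
[ 0.0005 -0.001  -0.0025] [  0.0863  -1.1795 -90.7677]
[ 0.0333  0.2696  2.1079 -0.0849  0.5236  1.8119]
top vial 0.95 [289.576 220.794] [ 36.2777   0.     -65.672 ]
top vial 0.93 [205.8  191.52] [ 367.0853   -0.     -738.2728]
top vial 0.92 [245.392 199.29 ] [ 417.0456    0.     -847.3442]
side vial 0.74 [256.816 193.704] [ 1.2933  0.     -6.4972]
side vial 0.63 [252.224 182.406] [  9.3559   0.     -41.3508]
side vial 0.53 [262.808 201.81 ] [ 0.2278  0.     24.2662]
side vial_cap 0.61 [275.184 186.606] [45.0843  0.      7.6593]
6 [4.0, 0.0, 12.0, -0.0, 0.0, 0.0, 0.3, 4.0, 0.0, 12.0, -0.0, 0.0, 0.001, 0.3, 3.0, 0.0, 12.0, -0.0, 0.0, 0.0, 0.3, 4.0, 0.0, 12.0, -0.0, 0.0, 0.001, 0.3, 3.0, 1.0, 12.0, -0.0, 0.0, 0.0, 0.3, 4.0, 0.0, 13.0, -0.0, 0.001, 0.001, 0.3]
```

The pose is now accurate, so I'll lower.

Emit:
carry_out(
  commands=[4,0,12,0,0,0,0.3,4,0,12,0,0,0,0.3,3,0,12,0,0,0,0.3,4,0,12,0,0,0,0.3,3,0,12,0,0,0,0.3,4,0,11,0,0,0,0.3,0,0,0,0,0,0,0.3],
)

```text
time_s: 18.88
eef_pos: [0.5387, 0.0097, 0.1031]
orientation: [3.093, -0.22, 0.382]
contact_force: [-0.2, -0.3, -1.7]
width: 0.0401
gripper_force: 20.0
```

Run:
```python
from tgt import *
p,R=now();print((R2*R.inv()).as_rotvec(),R1.inv().apply(p-T(0,0))*1000)
rows(p,R,T(.000,.002),R2,8,.3)
```

```text
18.875 [0.5387 0.0097 0.1031] [ 3.0926 -0.2198  0.3817] 0.04009752445938025 19.99132364988327 [-0.1649 -0.2857 -1.6741]
[ 0.0003 -0.001  -0.    ] [  2.373   -0.3319 -15.0154]
8 [0.5, 0.0, 1.8, 0.0, 0.0, 0.0, 0.3, 0.5, 0.0, 1.8, 0.0, 0.0, 0.0, 0.3, 0.5, 0.1, 1.8, 0.0, 0.0, 0.0, 0.3, 0.5, 0.0, 1.8, 0.0, 0.0, 0.0, 0.3, 0.4, 0.1, 1.8, 0.0, 0.0, 0.0, 0.3, 0.5, 0.0, 1.8, 0.0, 0.0, 0.0, 0.3, 0.4, 0.1, 1.9, 0.0, 0.0, 0.0, 0.3, 0.5, 0.0, 1.8, 0.0, 0.001, 0.0, 0.3]
```

Emit:
carry_out(
  commands=[0.5,0,1.8,0,0,0,0.3,0.5,0,1.8,0,0,0,0.3,0.5,0,1.8,0,0,0,0.3,0.5,0,1.8,0,0,0,0.3,0.4,0,1.8,0,0,0,0.3,0,0,0,0,0,0,0.3],
)

```text
time_s: 19.62
eef_pos: [0.5431, 0.0091, 0.0957]
orientation: [3.092, -0.22, 0.383]
contact_force: [0.7, 0.4, -1.6]
width: 0.04
gripper_force: 20.0
```

Emit:
carry_out(
  commands=[0.4,0,1.4,0,0,0,0.3,0.4,0,1.4,0,0,0,0.3,0.4,0,1.4,0,0,0,0.3,0,0,0,0,0,0,0.3],
)

```text
time_s: 20.12
eef_pos: [0.5453, 0.0088, 0.092]
orientation: [3.092, -0.22, 0.383]
contact_force: [1.0, 0.4, -1.1]
width: 0.04
gripper_force: 20.0
```

Emit:
carry_out(
  commands=[0.3,0,1,0,0,0,0.3,0.3,0,1,0,0,0,0.3,0,0,0,0,0,0,0.3],
)

```text
time_s: 20.5
eef_pos: [0.5464, 0.0086, 0.0903]
orientation: [3.092, -0.22, 0.384]
contact_force: [-0.2, -1.0, -0.4]
width: 0.0396
gripper_force: 20.0
```

Emit:
carry_out(
  commands=[0.3,0,1,0,0,0,0.3,0.3,0,1,0,0,0,0.3,0,0,0,0,0,0,0.3],
)

```text
time_s: 20.88
eef_pos: [0.5468, 0.0086, 0.0899]
orientation: [3.092, -0.219, 0.383]
contact_force: [-11.3, 1.0, 24.4]
width: 0.0401
gripper_force: 20.0
```

Contact acts square to the slope at 27 N, so the vial is on the floor. I'll ease off and check.

Emit:
carry_out(
  commands=[-0.2,0,-0.8,0,0,0,0.3,0,0,0,0,0,0,0.3],
)

```text
time_s: 21.12
eef_pos: [0.5467, 0.0086, 0.0899]
orientation: [3.092, -0.219, 0.384]
contact_force: [-7.1, 0.4, 12.5]
width: 0.0398
gripper_force: 20.0
```

Run:
```python
from tgt import *
p,R=now();print((R2*R.inv()).as_rotvec(),R1.inv().apply(p-T(0,0))*1000,robot.get_state()["moment"])
```

```text
21.125 [0.5467 0.0086 0.0899] [ 3.0924 -0.2194  0.3837] 0.03983114365326414 20.001856684684753 [-7.1288  0.3556 12.5211]
[ 0.0004  0.0002 -0.0003] [ 2.821  -0.3807  0.478 ] [0.063  0.8728 0.0453]
```

Emit:
carry_out(
  commands=[0,0,0,0,0,0,0.46,0,0,0,0,0,0,0.52,0,0,0,0,0,0,0.62,0,0,0,0,0,0,0.65,0,0,0,0,0,0,0.65],
  squeeze=8,
)

```text
time_s: 21.75
eef_pos: [0.547, 0.0085, 0.0892]
orientation: [3.092, -0.22, 0.383]
contact_force: [-0.2, 0.7, 0.4]
width: 0.0569
gripper_force: 0.0
```

Emit:
carry_out(
  commands=[0,0,-6,0,0,0,0.65,0,0,-15,0,0,0,0.65,0,0,-25,0,0,0,0.65,0,0,-40,0,0,0,0.65,0,0,-50,0,0,0,0.65,0,0,-40,0,0,0,0.65,0,0,0,0,0,0,0.65],
)

```text
time_s: 22.62
eef_pos: [0.5056, 0.0148, 0.2641]
orientation: [3.092, -0.219, 0.395]
contact_force: [0.1, 1.1, -0.9]
width: 0.0571
gripper_force: 0.0
```

Run:
```python
from tgt import *
now()
for c in("top","side"):
    robot.read_camera(c)
    for r in robot.trace("vial",c): print(c,round(r["p"],2),(np.array(r["extent"])*[560,420,560,420]).round(0))
a=robot.read_camera("top")[130:260,170:340,::-1];b=robot.read_camera("side")[140:270,200:370,::-1]
cv2.imwrite("pics/end.png",np.clip(np.hstack([cv2.resize(a*1.8,None,fx=2.3,fy=2.3,interpolation=3),cv2.resize(b*1.,None,fx=2.3,fy=2.3,interpolation=3)]),0,255).astype(np.uint8))
```

```text
22.625 [0.5056 0.0148 0.2641] [ 3.0918 -0.2194  0.3953] 0.05713408353800144 0.0 [ 0.0811  1.1172 -0.9466]
top 0.85 [234. 172. 259. 226.]
top 0.84 [194. 167. 215. 222.]
top 0.8 [283. 170. 299. 204.]
side 0.93 [230. 169. 272. 202.]
side 0.73 [364. 257. 394. 315.]
side 0.72 [237. 187. 279. 217.]
side 0.65 [255. 199. 300. 239.]
side 0.32 [181. 168. 242. 184.]
side 0.17 [251. 197. 307. 252.]
```

View pics/end.png

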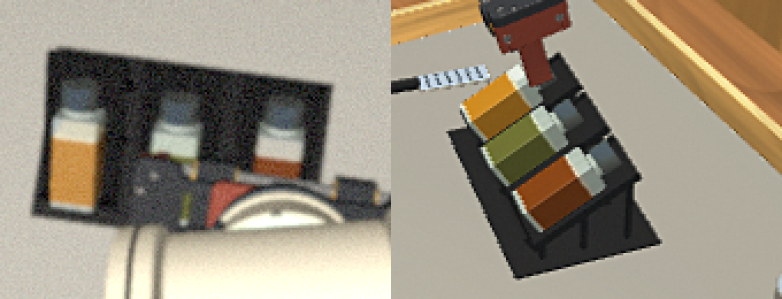

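The final view shows the red vial lying in the third cradle at about (277,219) in the side view. It is parallel to its neighbours, cap uphill, and the gripper is clear. Handing in.

```bash
python3 -c "
from plant import robot
print(robot.sign_off())"
```

```text
the job is handed in; nothing more can be done
None
```

The vial is lying in the empty cradle, base down by the foot ledge and cap uphill, and I handed the job in at about 23 s of robot time. Grip was 20 N, and the arm's other contacts stayed at or below about 27 N in the readings. I had to set the vial back on the mat once and regrasp it at an angle, because the first grip ran into joint limits over the cradle.

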